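Probe a solar-cell coupon with a click-lever test nest

TASK

Slide the grey carrier with its solar-cell coupon fully home into the slot of the probe nest, against the end stops. Then take the red grip of the nest's click lever and pull it exactly four clicks from rest towards the nest's open mouth, never on to a fifth, so that the sprung pins press on the coupon. Finish while holding the lever at the fourth click, because it springs back if you let go; leave the blue parts bin, the loupe and the red tray where they are.

Things in the scene. Friction and masses are not known exactly. Their poses are not given: they have to be found in the camera images.
- nest: Probe nest, fixed to the bench: aluminium base 180 x 148 x 6 mm (x, y, z) with a slot that takes the carrier. Origin: centre of the base's underside, on the bench. +x is the way the carrier slides in (the open mouth is at -x), +y the lever's side, z up. Home, the carrier's origin is at nest x = -13, y = 0, z = 6 mm, its x along the nest's x.
- slot_mouth (a point): Middle of the slot's flared mouth, on the base's top: nest x = -88, y = 0, z = 6 mm. A ramp 20 mm long leads up to it from the bench. The flare is 124 mm wide and narrows to the rails, inner faces at y = +-52 mm from x = -60 mm on. From x = -40 mm on black lips cover the carrier's edges, 4.5 mm above its plate, inner edges at y = +-47.5 mm.
- slot_end (a point): Middle of the end stops' face, on the base's top: nest x = 62, y = 0, z = 6 mm. The carrier's leading edge meets it when home.
- bridge_top (a point): Middle of the top of the grey bridge that spans the slot and carries the probe head: nest x = 27, y = 0, z = 78 mm. The bridge covers x 10 to 44 mm, y +-69 mm, with 25 mm free under the pins; ram and guide rods stand up to z = 124 mm.
- lever_pivot (a point): Point on the lever's turning axis, level with the middle of the red grip: nest x = 27, y = 116, z = 66 mm. The axis lies along the nest's y.
- press_lever (a joint): Lever angle, rad: 0 at rest (leaning 0.45 from upright to nest +x), growing as its top is pulled to nest -x. Clicks every 0.16 (20 mm at the grip): 0.16, 0.32, 0.48, 0.64 .. 0.96; a sprung roller drops into quadrant notches. Tick 0.64 is red. It springs back if let go. Pull at the grip: 5 N in a notch, jumping to 11 N to leave it, then falling again. Drives the probe head down 20 mm per rad.
- lever_grip: Red revolving grip of the lever: level bar 17 mm thick, 64 mm long along the nest's y, origin at its centre, 125 mm from the pivot point. It spins freely on its pin. At rest at nest x = 81, y = 116, z = 179 mm; at four clicks x = 3, z = 189 mm. Only the lever's arm is near, at its inner (-y) end.
- probe_pins: Row of four sprung brass pins under the probe head, along the nest's y at nest x = 27 mm; origin in the middle at the tips, nest z = 25 mm at rest. They come down 20 mm per rad of lever, meet a seated coupon (top at nest z = 17 mm) after 0.4 rad and press with about 3 N in all at four clicks.
- carrier: Loose grey carrier plate 150 x 100 x 6 mm, about 0.16 kg, origin at the centre of its underside; +x leads into the nest, z up. The coupon lies in a shallow frame centred at x = 18 mm (frame top 10 mm). Orange upright tab at x = -68 mm: 10 mm thick in x, 46 mm wide in y, z 6 to 47 mm; two gussets at y = +-16 mm, x -66 to -48 mm, up to z = 17 mm.
- carrier_tab (a point): Middle of the top edge of the carrier's orange tab (carrier x = -68, y = 0, z = 47 mm).
- coupon: Loose solar-cell coupon, a blue cell with four silver ribbons on a white board 80 x 80 x 5 mm, 0.05 kg; origin at the centre of its underside. It lies in the carrier's frame at carrier x = 18, y = 0, z = 6 mm, with 1.5 mm of play.
- parts_bin: Open blue plastic parts bin, 140 x 90 x 60 mm, origin at the centre of its underside. Leave alone.
- loupe: Black stand loupe, 37 mm across and 30 mm high, origin at the centre of its underside. Leave alone.
- red_tray: Small open red tray, 101 x 111 x 30 mm, origin at the centre of its underside. Leave alone.

How it is judged:
On the way, in this order (a step that is already met when the one before it is completed fails the run):
1. the loaded carrier is fully home in the nest with the lever still at rest (x of carrier in the frame of nest above -0.0165 m and y of carrier in the frame of nest between -0.004 and 0.004 m and z of carrier in the frame of nest below 0.009 m and angle between the x axis of carrier and the x axis of nest, either way round below 0.05 rad and value of joint press_lever below 0.05 rad), for 0.2 s.
2. the lever stands at the fourth click with the pins pressing on the coupon (value of joint press_lever between 0.57 and 0.71 rad and contact force between probe_pins and coupon above 1 N), for 0.3 s.
At the end, for the whole second after the job is handed in: The lever is held by the fingers (at least 1 N on the grip) at the fourth click, 0.57 to 0.71 rad, at rest; the pins press on the coupon with more than 1 N; the carrier is within 3.5 mm of its end stops, on the base between the rails and straight within 0.05 rad, with the coupon lying in its frame (all of step 2 and velocity of joint press_lever between -0.15 and 0.15 rad/s and contact force between the fingers and lever_grip above 1 N and x of carrier in the frame of nest above -0.0165 m and y of carrier in the frame of nest between -0.004 and 0.004 m and z of carrier in the frame of nest below 0.009 m and angle between the x axis of carrier and the x axis of nest, either way round below 0.05 rad and horizontal distance between coupon and carrier between 0.014 and 0.022 m); the arm keeps its last pose, push and grip.
It fails at once if the lever is pulled past the fourth click, on towards the fifth (value of joint press_lever above 0.75 rad).
It fails at once if the blue parts bin is moved (distance of parts_bin from where it was at the start of the episode above 0.02 m).
It fails at once if the loupe is moved (distance of loupe from where it was at the start of the episode above 0.02 m).
It fails at once if the red tray is moved (distance of red_tray from where it was at the start of the episode above 0.02 m).
It also fails if it takes over 56 s, if anything falls off the work surface, if the arm or the gripper's body presses on something with over 40 N, if the wrist force passes 120 N, or if a joint passes its speed limit or range.

ROBOT

A 7-joint arm with a two-finger parallel gripper is mounted at the origin on a cart in front of the work surface, level with it; the furniture and walls round the work are solid. World frame = base frame: x ahead of the robot, y to its left, z up, the work surface at z = 0. Lengths are in m, angles in rad, forces in N, time in s.
With the tool pointing down it reaches from about 0.425 to 0.95 m from the base axis. Payload 16.7 kg.
Tool frame: the origin (TCP) lies midway between the tips of the shut fingers; the grasp point (between the pads) lies 19 mm behind it; z points along the fingers, y is the line along which they close (so a half turn about z gives the same grasp; the last joint's range is limited). The gripper opens to 94 mm and grips with 3 to 60 N. Pads are 16 mm wide; open, the fingers measure 119 mm over their backs; the gripper's body (75 mm by 177 mm) begins 78 mm behind the grasp point.
Start: joints at [0.985, 0.426, 0.074, 1.606, -0.034, 1.111, -0.067], TCP at [0.286, -0.612, 0.205] pointing down, gripper open.
Joint ranges: [-2.85, 2.85], [-0.5, 2.14], [-1.23, 1.37], [0.21, 2.46], [-1.02, 4.16], [0.16, 2.05], [-2.73, 2.73]. Speed limits (rad/s): [1.89, 1.89, 2.39, 2.39, 3.01, 3.01, 3.01].

INTERFACE

Orientations are given as a unit quaternion [w, x, y, z].
In Python, from plant import robot gives the robot as it stands.
- The arm moves only by the shell command python3 drive.py [OPENING] [FORCE], which reads ROWS from standard input. ROWS is one flat JSON list of numbers that holds 1 to 12 rows one after another, with no inner brackets; each row has 6 numbers: dx, dy, dz in m, then a rotation vector rx, ry, rz in rad; each row shifts and turns the commanded pose from where the row before left it, along the tool's axes as they then stand; what a row does not reach is not made up. A row lasts 1/8 s, in which the tool goes at most 0.0625 m and 0.188 rad, less where a joint would pass 70% of its speed; a pose out of reach is approached as far as the arm can. OPENING is the finger opening in m, set as the command begins (- or left out keeps the last). The fingers move at their own pace and stop on an object; FORCE is the grip in N (left out, the last holds). Time passes only in rows, so rows that do not move let the fingers close. It prints the time, the measured TCP pose, the force, the opening and the grip force at its end. Input that does not fit is refused with a message, and nothing moves.
- robot.get_obs(): the state, without advancing time (a new reading comes with each control period).
- robot.camera(name): name is "scene" or "top" or "wrist"; returns the picture (420x560x3 uint8, blue, green, red); there is no depth.
- robot.camera_params(name): a dict with "intrinsics" (3x3 intrinsics, pixels), "world_from_camera" (4x4, takes a point from camera to world coordinates). Camera axes: x right, y up, looking along -z (the intrinsics and any distortion apply to the point x, -y, -z); pixel columns grow to the right and rows downward; lengths in m; the calibration is good to about 2 mm. A picture is of the moment at which its call begins: read the wrist's pose just before it. camera_params takes no time and is no camera call; for the wrist camera it gives the pose at the moment of the call.
- robot.finish_job(): hands the job in; it is judged then, once.
The state is a dict: "clock": time; "joints": joint angles; "dq": joint speeds; "joint_efforts": joint torques, N m; "position": TCP position; "orientation": TCP orientation; "contact_force": force on the tool from outside, world axes, zero at the start; "ft_torque": the same for the moment, N m; "width": finger opening in m; "grip_force": force on a finger pad.
Only numpy, scipy, OpenCV 4.12 (cv2) and the standard library are available. Lean on these libraries where they do the work, as an engineer would, in place of code of your own. Each camera call takes 0.05 s, during which the arm holds its last target. There are 200 camera calls.

## Working session

There is one attempt and no reset: what is moved stays moved. The work goes in short steps, Python scripts to look and compute and a shell command to move; the robot and the scene stay as the last step left them, time stands still between calls to the robot, and variables do not carry over. Pictures are saved under pics/ and viewed, at most 10 in all, crops included, and the job is handed in when it is done.

```bash
ls; mkdir -p pics
python3 - <<'E'
from plant import robot
import cv2,numpy as np
o=robot.get_obs();print(o['clock'],o['position'],o['orientation'],o['width'])
for n in('scene','top'):
    cv2.imwrite(f'pics/{n}0.png',robot.camera(n));p=robot.camera_params(n);print(n,np.round(p['intrinsics'],1).tolist(),np.round(p['world_from_camera'],3).tolist(),p.keys())
E
```

```text
drive.py
pics
plant.py
0.0 [ 0.28536007 -0.61123374  0.20477638] [-6.04684327e-04  9.76243412e-01  2.16675808e-01 -1.70127190e-04] 0.09399630567025223
scene [[491.2, 0.0, 275.8], [0.0, 491.2, 222.6], [0.0, 0.0, 1.0]] [[-0.857, 0.373, -0.356, 0.044], [-0.515, -0.63, 0.581, 0.956], [-0.007, 0.681, 0.732, 1.17], [0.0, 0.0, 0.0, 1.0]] dict_keys(['intrinsics', 'world_from_camera'])
top [[460.0, 0.0, 280.4], [0.0, 460.0, 205.9], [0.0, 0.0, 1.0]] [[0.011, 0.997, -0.074, 0.475], [-1.0, 0.01, -0.017, 0.104], [-0.016, 0.074, 0.997, 1.216], [0.0, 0.0, 0.0, 1.0]] dict_keys(['intrinsics', 'world_from_camera'])
```

View pics/scene0.png

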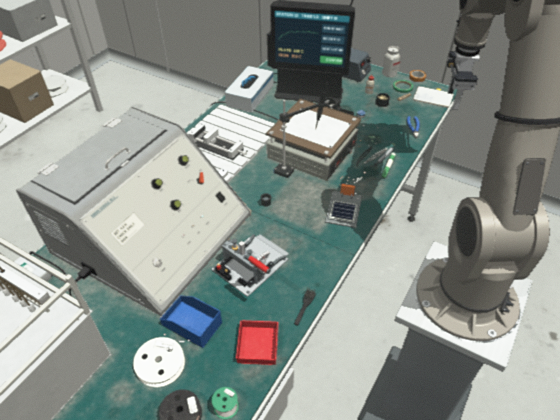

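View pics/top0.png

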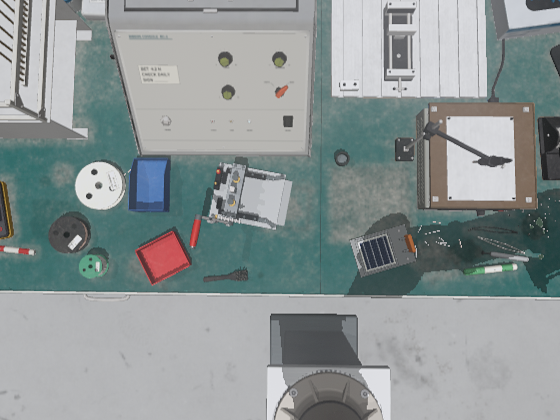

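The top view shows the nest at about (250,195) with its mouth facing right (world -y), and its red grip at (195,232). The carrier is at (385,250) with its orange tab on the right at (411,243). The bin, tray and loupe are clear of the direct path. Next I'll zoom in.

Run:
```python
import cv2,numpy as np
t=cv2.imread('pics/top0.png')
a=cv2.resize(t[150:265,180:310],None,fx=5.2,fy=5.2,interpolation=cv2.INTER_CUBIC)
cv2.imwrite('pics/nestz.png',a)
a=cv2.resize(t[215:290,335:430],None,fx=7,fy=7,interpolation=cv2.INTER_CUBIC)
cv2.imwrite('pics/carz.png',a)
```

```text
(no output)
```

View pics/nestz.png

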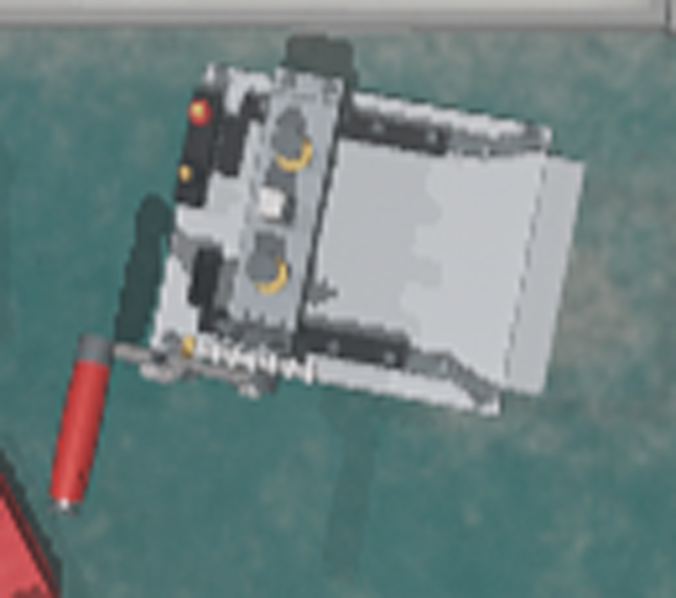

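View pics/carz.png

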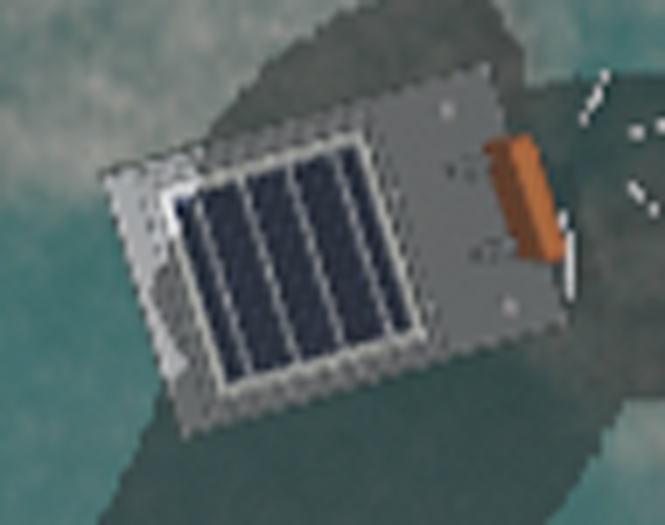

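The zooms give me carrier corners (zoom px) at (100,175), (488,65), (565,320) and (185,437). On the nest I have mouth base corners at (550,130) and (497,412), ramp edge (584,163)-(543,395), and grip ends at (95,350) and (65,500).

```bash
cat > h.py <<'E'
import numpy as np,cv2
from plant import robot
def ray(n,px,P=None):
    p=P or robot.camera_params(n);K=np.array(p['intrinsics']);W=np.array(p['world_from_camera'])
    d=np.linalg.inv(K)@[px[0],px[1],1];return W[:3,3],W[:3,:3]@[d[0],-d[1],-d[2]]
def onz(n,px,z,P=None):
    o,d=ray(n,px,P);return o+d*(z-o[2])/d[2]
def proj(n,X,P=None):
    p=P or robot.camera_params(n);W=np.array(p['world_from_camera']);c=W[:3,:3].T@(np.array(X)-W[:3,3])
    q=np.array(p['intrinsics'])@[c[0],-c[1],-c[2]];return q[:2]/q[2]
def tri(a,b):
    (o,d),(e,f)=a,b;s=np.linalg.lstsq(np.c_[d,-f],e-o,rcond=None)[0]
    return (o+d*s[0]+e+f*s[1])/2,np.linalg.norm(o+d*s[0]-e-f*s[1])
def blob(img,lo,hi):
    m=cv2.inRange(cv2.cvtColor(img,cv2.COLOR_BGR2HSV),np.array(lo),np.array(hi))
    n,l,s,c=cv2.connectedComponentsWithStats(m);return l,sorted([(s[i,4],*np.round(c[i],1)) for i in range(1,n)],reverse=True)[:6]
E
python3 - <<'E'
from h import *
N=lambda u,v:((u+.5)/5.2-.5+180,(v+.5)/5.2-.5+150)
C=lambda u,v:((u+.5)/7-.5+335,(v+.5)/7-.5+215)
c=[onz('top',C(*p),.006)[:2] for p in((100,175),(488,65),(565,320),(185,437))]
print('car',np.round(c,4).tolist(),'ctr',np.mean(c,0),[np.linalg.norm(c[i]-c[i-1]) for i in range(4)])
f=(c[0]+c[3])/2-(c[1]+c[2])/2;print('yaw',np.arctan2(f[1],f[0]))
for nm,p,z in(('baseA',(550,130),.006),('baseB',(497,412),.006),('rampA',(584,163),0),('rampB',(543,395),0),('backA',(212,68),.006),('backB',(152,345),.006),('gripin',(95,360),.179),('gripout',(66,495),.179)):
    print(nm,np.round(onz('top',N(*p),z),4))
for n in('top','scene'):
    im=cv2.imread(f'pics/{n}0.png');print(n,blob(im,(0,150,90),(6,255,255))[1],blob(im,(7,130,80),(16,255,255))[1][:3],blob(im,(105,150,60),(120,255,255))[1][:2])
E
```

```text
car [[0.4775, -0.0555], [0.5201, -0.2003], [0.4256, -0.228], [0.3808, -0.087]] ctr [ 0.45100867 -0.14270425] [np.float64(0.1017029409734886), np.float64(0.15090445927602492), np.float64(0.09844302423183578), np.float64(0.14788895563247723)]
yaw 1.8676627751064627
baseA [0.6474 0.1123 0.006 ]
baseB [0.5036 0.1376 0.006 ]
rampA [0.6314 0.0948 0.    ]
rampB [0.5126 0.1145 0.    ]
backA [0.6779 0.2855 0.006 ]
backB [0.5357 0.3132 0.006 ]
gripin [0.5202 0.308  0.179 ]
gripout [0.4616 0.3191 0.179 ]
top [(np.int32(158), np.float64(194.7), np.float64(232.1)), (np.int32(37), np.float64(23.1), np.float64(250.7)), (np.int32(12), np.float64(1.1), np.float64(248.1)), (np.int32(1), np.float64(1.0), np.float64(229.0))] [(np.int32(110), np.float64(409.7), np.float64(242.7)), (np.int32(5), np.float64(283.4), np.float64(88.4)), (np.int32(1), np.float64(218.0), np.float64(172.0))] []
scene [(np.int32(1251), np.float64(256.7), np.float64(342.5)), (np.int32(107), np.float64(258.3), np.float64(263.6)), (np.int32(26), np.float64(200.9), np.float64(177.9)), (np.int32(10), np.float64(218.5), np.float64(266.6)), (np.int32(6), np.float64(371.0), np.float64(77.5)), (np.int32(2), np.float64(237.5), np.float64(361.0))] [(np.int32(122), np.float64(347.4), np.float64(189.0)), (np.int32(43), np.float64(416.9), np.float64(78.2)), (np.int32(4), np.float64(199.8), np.float64(180.8))] [(np.int32(1572), np.float64(192.9), np.float64(319.6)), (np.int32(1), np.float64(409.0), np.float64(125.0))]
```

```bash
cat >> h.py <<'E'
from scipy.spatial.transform import Rotation as Ro
def R():
    q=robot.get_obs()['orientation'];return Ro.from_quat([q[1],q[2],q[3],q[0]]).as_matrix()
def go(target):
    "tool-axis shift to reach a world point"
    o=robot.get_obs();r=R();print('tool shift',np.round(r.T@(np.array(target)-o['position']),4),'tooly yaw',round(float(np.arctan2(r[1,1],r[0,1])),4),'z',np.round(r[:,2],3))
E
echo '[0,0,0,0,0,-0.179,0,0,0,0,0,-0.179,0,0,0,0,0,-0.179,0,0,0,0,0,-0.179,0,0,0,0,0,-0.179,0,0,0,0,0,-0.179,0,0,0,0,0,-0.179,0,0,0,0,0,-0.178]' | python3 drive.py 0.094
python3 -c "
from h import *
go([.471,-.208,.19])"
```

```text
clock: 1.1
position: [0.2854, -0.6114, 0.205]
orientation: [-0.0, 0.592, 0.806, 0.0]
contact_force: [0.1, 0.1, -0.3]
width: 0.0943
grip_force: 0.0
tool shift [0.3297 0.2975 0.0153] tooly yaw 0.3028 z [-0.     0.001 -1.   ]
```

```bash
echo '[0.0412,0.0372,0.002,0,0,0,0.0412,0.0372,0.002,0,0,0,0.0412,0.0372,0.002,0,0,0,0.0412,0.0372,0.002,0,0,0,0.0412,0.0372,0.002,0,0,0,0.0412,0.0372,0.002,0,0,0,0.0412,0.0372,0.002,0,0,0,0.0412,0.0372,0.002,0,0,0,0,0,0,0,0,0]' | python3 drive.py
python3 - <<'E'
from h import *
p=robot.camera_params('wrist');im=robot.camera('wrist');cv2.imwrite('pics/w1.png',im)
go([.471,-.208,.19]);print(blob(im,(7,130,80),(16,255,255))[1][:3],proj('wrist',[.471,-.208,.047],p))
E
```

```text
clock: 2.22
position: [0.4752, -0.2052, 0.1894]
orientation: [-0.0, 0.592, 0.806, 0.001]
contact_force: [-0.8, -0.7, 0.7]
width: 0.094
grip_force: 0.0
tool shift [ 0.0006 -0.0031 -0.0007] tooly yaw 0.3004 z [-0.  0. -1.]
[(np.int32(432), np.float64(277.3), np.float64(197.4))] [275.92426001 203.9410299 ]
```

View pics/w1.png

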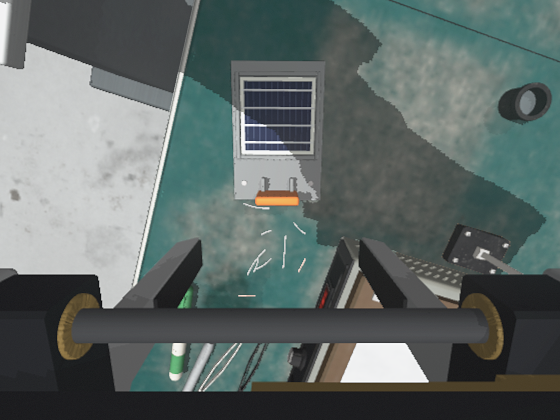

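The wrist view shows the carrier nearly square to the tool, with the tab's bright top at about (277,200). The tab lies 1-2 mm from my estimate. I'll refine it using the top face and the front edge.

Run:
```python
from h import *
im=cv2.imread('pics/w1.png');h=cv2.cvtColor(im,cv2.COLOR_BGR2HSV)
m=cv2.inRange(h,np.array((7,130,190)),np.array((18,255,255)));c=max(cv2.findContours(m,0,2)[0],key=cv2.contourArea)
print(cv2.minAreaRect(c),cv2.boundingRect(c))
p=robot.camera_params('wrist');r=cv2.boundingRect(c)
for u,v in((r[0],r[1]),(r[0]+r[2],r[1]),(r[0],r[1]+r[3]),(r[0]+r[2],r[1]+r[3])):print(np.round(onz('wrist',(u,v),.047,p),4))
a=onz('wrist',(232.5,61),.006,p);b=onz('wrist',(325,61),.006,p);print(a,b,np.linalg.norm(a-b),np.arctan2((b-a)[1],(b-a)[0]))
```

```text
((276.5, 200.5), (42.99999237060547, 6.999999046325684), -0.0) (255, 197, 44, 8)
[ 0.4472 -0.2099  0.047 ]
[ 0.4905 -0.1964  0.047 ]
[ 0.4495 -0.218   0.047 ]
[ 0.4931 -0.2045  0.047 ]
[ 0.38329663 -0.08558492  0.006     ] [ 0.47627173 -0.05680736  0.006     ] 0.09732685032337485 0.30016670913360394
```

```bash
python3 -c "
from h import *
print(robot.get_obs()['position']);go([.470,-.207,.013])"
```

```text
[ 0.47414442 -0.20762764  0.18933737]
tool shift [ 0.0018 -0.0037  0.1763] tooly yaw 0.3004 z [-0.  0. -1.]
```

```bash
echo '[0.0018,-0.0037,0.045,0,0,0,0,0,0.045,0,0,0,0,0,0.045,0,0,0,0,0,0.031,0,0,0,0,0,0.01,0,0,0,0,0,0,0,0,0]' | python3 drive.py && echo '[0,0,0,0,0,0,0,0,0,0,0,0,0,0,0,0,0,0,0,0,0,0,0,0,0,0,0,0,0,0,0,0,0,0,0,0]' | python3 drive.py 0.03 40
python3 -c "
from h import *
go([.470,-.207,.013])"
```

```text
clock: 3.02
position: [0.4693, -0.2092, 0.0135]
orientation: [-0.0, 0.595, 0.804, -0.0]
contact_force: [0.4, 0.2, -0.4]
width: 0.0942
grip_force: 0.0
clock: 3.78
position: [0.4699, -0.2087, 0.0136]
orientation: [0.0, 0.595, 0.804, 0.0]
contact_force: [1.2, 0.7, 3.1]
width: 0.0455
grip_force: 40.0
tool shift [0.0016 0.0006 0.0006] tooly yaw 0.297 z [ 0. -0. -1.]
```

Run:
```python
from h import *
print('loupe',onz('top',(341,158),.03),onz('top',(341,158),.0))
th=1.395;c=np.array([.5912,.2122]);x=np.array([np.cos(th),np.sin(th)]);y=np.array([-x[1],x[0]])
l=onz('top',(341,158),.015)[:2]-c;print('loupe in nest',l@x,l@y)
print('tab',np.r_[c-.268*x,.023]);go(np.r_[c-.268*x,.023])
```

```text
loupe [ 0.68868949 -0.03204336  0.03      ] [ 0.69410289 -0.03548554  0.        ]
loupe in nest -0.22465000752016542 -0.14166919960654442
tab [ 0.54432888 -0.05166947  0.023     ]
tool shift [ 0.1284  0.1172 -0.0093] tooly yaw 0.297 z [ 0. -0. -1.]
```

```bash
echo '[0,0,-0.005,0,0,0,0,0,-0.005,0,0,0,0.01,0.009,0,0,0,0,0.02,0.018,0,0,0,0,0.022,0.02,0,0,0,0,0.022,0.02,0,0,0,0,0.022,0.02,0,0,0,0,0.02,0.018,0,0,0,0,0.012,0.012,0,0,0,0,0,0,0,0,0,0]' | python3 drive.py && echo '[0,0,0,0,0,0.04,0,0,0,0,0,0.08,0,0,0,0,0,0.08,0,0,0,0,0,0.08,0,0,0,0,0,0.08,0,0,0,0,0,0.08,0,0,0,0,0,0.033,0,0,0,0,0,0,0,0,0,0,0,0]' | python3 drive.py
python3 - <<'E'
from h import *
p=robot.camera_params('wrist');cv2.imwrite('pics/w2.png',robot.camera('wrist'));go([.5443,-.0517,.023]);print(robot.get_obs()['width'])
np.savez('w2.npz',**p)
c=np.array([.5912,.2122]);th=1.395;x=np.array([np.cos(th),np.sin(th)]);y=np.array([-x[1],x[0]])
for q in((-88,62,6),(-88,-62,6),(-60,52,6),(-60,-52,6),(-110,60,0)):print(q,proj('wrist',np.r_[c+q[0]/1e3*x+q[1]/1e3*y,q[2]/1e3],p))
E
```

```text
clock: 5.03
position: [0.5444, -0.0506, 0.0235]
orientation: [-0.0, 0.594, 0.805, 0.0]
contact_force: [-0.3, -1.0, -1.9]
width: 0.0458
grip_force: 40.0
clock: 6.15
position: [0.5439, -0.0523, 0.0235]
orientation: [-0.0, 0.766, 0.642, -0.0]
contact_force: [0.4, 1.0, -2.4]
width: 0.0461
grip_force: 40.0
tool shift [0.0006 0.0003 0.0005] tooly yaw -0.1755 z [-0.  0. -1.]
0.04564561778971724
(-88, 62, 6) [161.73692816 -89.39254235]
(-88, -62, 6) [401.96576932 -89.454003  ]
(-60, 52, 6) [ 176.89157541 -157.16938492]
(-60, -52, 6) [ 386.98649983 -157.25365335]
(-110, 60, 0) [172.85936182 -34.15355056]
```

View pics/w2.png

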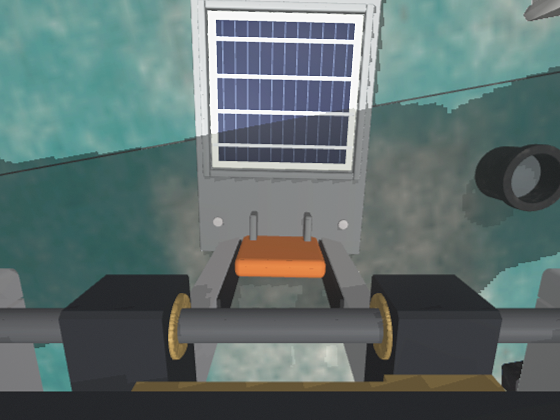

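The carrier is held, with the tab at (280,257) centred between the fingers and the coupon in its frame. The nest is out of this view, so I'll check the alignment from above.

Run:
```python
from h import *
im=robot.camera('top');cv2.imwrite('pics/t2.png',im)
cv2.imwrite('pics/t2z.png',cv2.resize(im[150:260,205:355],None,fx=5,fy=5,interpolation=cv2.INTER_CUBIC))
p=robot.camera_params('wrist')
L=[onz('wrist',q,.016,p)[:2] for q in((201,252),(193,2))];Rr=[onz('wrist',q,.016,p)[:2] for q in((358,252),(374,2))]
for a,b in(L,Rr):print(a,b,np.arctan2(*(b-a)[::-1]))
```

```text
[ 0.49431939 -0.04626517] [0.52249913 0.08911373] 1.36557218334576
[ 0.59082402 -0.06337145] [0.61513845 0.0726393 ] 1.393896615490188
```

View pics/t2z.png

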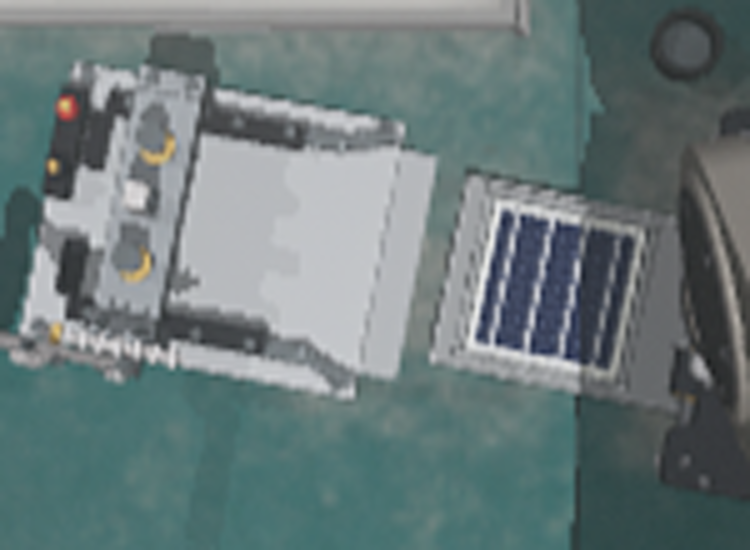

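Run:
```python
from h import *
Z=lambda u,v:((u+.5)/5-.5+205,(v+.5)/5-.5+150)
c=np.array([.5912,.2122]);th=1.395;x=np.array([np.cos(th),np.sin(th)]);y=np.array([-x[1],x[0]])
def s(n,p,z):
    w=onz('top',Z(*p),z)[:2]-c;print(n,np.round(1e3*np.array([w@x,w@y]),1))
for a in(('carA',(470,172),.016),('carB',(432,362),.016),('rampA',(436,155),0),('rampB',(400,378),0),('baseA',(403,122),.006),('baseB',(352,395),.006),('backA',(77,64),.006),('dashA',(401,150),.006),('dashB',(360,375),.006),('railA',(398,140),.02),('coupTL',(495,200),.019),('coupBL',(471,342),.019),('coupTR',(648,230),.019),('coupBR',(620,377),.019)):s(*a)
```

```text
carA [-127.6  -53.4]
carB [-126.3   48.3]
rampA [-108.2  -61. ]
rampB [-111.3   59.1]
baseA [-87.8 -74.3]
baseB [-88.2  72.7]
backA [ 88.5 -73.1]
dashA [-89.6 -59.4]
dashB [-90.4  61.6]
railA [-87.5 -62.5]
coupTL [-143.1  -40.9]
coupBL [-144.3   34.4]
coupTR [-224.4  -40.1]
coupBR [-223.7   38. ]
```

```bash
echo '[0,0,0,0,0,-0.014,0.015,0,0,0,0,0,0.025,0,0,0,0,0,0.025,0,0,0,0,0,0.012,0,0,0,0,0,0,0,0,0,0,0]' | python3 drive.py && echo '[0.003,0,0.002,0,0,0,0.01,0,0.001,0,0,0,0.01,0,0,0,0,0,0.01,0,0,0,0,0,0,0,0,0,0,0]' | python3 drive.py
python3 - <<'E'
from h import *
im=robot.camera('top');cv2.imwrite('pics/t3.png',im)
cv2.imwrite('pics/t3z.png',cv2.resize(im[150:260,205:355],None,fx=5,fy=5,interpolation=cv2.INTER_CUBIC))
print(robot.get_obs()['ft_torque'])
E
```

```text
clock: 7.0
position: [0.5565, 0.025, 0.0235]
orientation: [-0.0, 0.761, 0.648, 0.0]
contact_force: [0.0, -0.7, -2.3]
width: 0.0458
grip_force: 40.0
clock: 7.62
position: [0.5619, 0.0577, 0.0206]
orientation: [-0.0, 0.762, 0.648, 0.0]
contact_force: [-0.3, -0.7, -2.1]
width: 0.046
grip_force: 40.0
[-0.175128   -0.07598585 -0.03863662]
```

View pics/t3z.png

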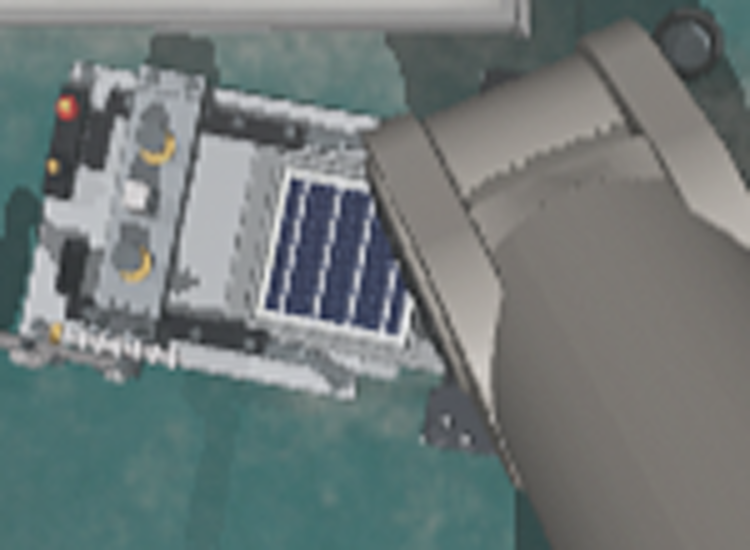

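The carrier nose is under the bridge side of the lips, at about (240,240), between the rails with the coupon in its frame. I'll continue and trim the lateral drift by 2 mm.

```bash
echo '[0.01,0.001,0,0,0,0,0.015,0.001,0,0,0,0,0.015,0.0005,0,0,0,0,0.012,0.0003,0,0,0,0,0,0,0,0,0,0]' | python3 drive.py && echo '[0.01,0.0001,0.0005,0,0,0,0.006,0.0001,0,0,0,0,0,0,0,0,0,0]' | python3 drive.py
python3 - <<'E'
from h import *
c=np.array([.5912,.2122]);th=1.395;x=np.array([np.cos(th),np.sin(th)]);y=np.array([-x[1],x[0]])
w=robot.get_obs()['position'][:2]-c;print(w@x,w@y);go([0,0,0])
E
```

```text
clock: 8.3
position: [0.5729, 0.1089, 0.0205]
orientation: [-0.0, 0.761, 0.648, 0.0]
contact_force: [-0.1, -0.6, -1.4]
width: 0.0454
grip_force: 40.0
clock: 8.68
position: [0.5757, 0.1237, 0.02]
orientation: [-0.0, 0.762, 0.648, 0.0]
contact_force: [-0.7, 0.3, -2.5]
width: 0.0458
grip_force: 40.0
-0.08988073852081717 -0.0002602839685875205
tool shift [-0.2146 -0.5484  0.02  ] tooly yaw -0.1615 z [ 0.  0. -1.]
```

```bash
echo '[0.003,0,0.0005,0,0,0,0.003,0,0,0,0,0,0,0,0,0,0,0]' | python3 drive.py && echo '[0.002,0,0,0,0,0,0,0,0,0,0,0]' | python3 drive.py && echo '[0.002,0,0,0,0,0,0,0,0,0,0,0]' | python3 drive.py&& echo '[0.002,0,0,0,0,0,0,0,0,0,0,0]' | python3 drive.py
```

```text
clock: 9.05
position: [0.577, 0.1294, 0.0197]
orientation: [0.0, 0.762, 0.648, 0.0]
contact_force: [0.7, 0.8, 1.2]
width: 0.0456
grip_force: 40.0
clock: 9.3
position: [0.5772, 0.131, 0.0197]
orientation: [0.0, 0.762, 0.648, 0.0]
contact_force: [-0.3, -2.5, 3.6]
width: 0.0457
grip_force: 40.0
clock: 9.55
position: [0.5774, 0.1327, 0.0196]
orientation: [0.0, 0.762, 0.647, -0.0]
contact_force: [-0.9, -2.3, 5.0]
width: 0.0458
grip_force: 40.0
clock: 9.8
position: [0.5775, 0.1327, 0.0197]
orientation: [0.001, 0.762, 0.647, -0.001]
contact_force: [-3.2, -12.5, 9.9]
width: 0.0455
grip_force: 40.0
```

Contact at the stops: 12 N, at the predicted home position. I'll ease off, open slightly, retreat upward and verify.

```bash
echo '[-0.001,0,-0.001,0,0,0,0,0,0,0,0,0,0,0,0,0,0,0,0,0,0,0,0,0]' | python3 drive.py 0.062 && echo '[0,0,-0.04,0,0,0,0,0,-0.06,0,0,0,0,0,-0.06,0,0,0,0,0,-0.06,0,0,0,0,0,0,0,0,0,0,0,0,0,0,0]' | python3 drive.py
python3 - <<'E'
from h import *
p=robot.camera_params('wrist');im=robot.camera('wrist');cv2.imwrite('pics/w3.png',im);np.savez('w3.npz',**p)
c=np.array([.5912,.2122]);th=1.395;x=np.array([np.cos(th),np.sin(th)]);y=np.array([-x[1],x[0]])
def N(a,b,z): return np.r_[c+a/1e3*x+b/1e3*y,z/1e3]
h=cv2.cvtColor(im,cv2.COLOR_BGR2HSV)
m=cv2.inRange(h,np.array((7,130,190)),np.array((18,255,255)));k=max(cv2.findContours(m,0,2)[0],key=cv2.contourArea)
print(cv2.minAreaRect(k));r=cv2.boundingRect(k)
for u,v in((r[0],r[1]+r[3]/2),(r[0]+r[2],r[1]+r[3]/2)):
    w=onz('wrist',(u,v),.053,p)[:2]-c;print('tab nest',w@x,w@y)
print('grip',proj('wrist',N(81,116,179),p),blob(im,(0,150,90),(6,255,255))[1][:3]);print(proj('wrist',N(-81,0,53),p))
E
```

```text
clock: 10.3
position: [0.5774, 0.1342, 0.0204]
orientation: [-0.0, 0.762, 0.648, 0.0]
contact_force: [0.2, 0.4, 0.7]
width: 0.0622
grip_force: 0.0
clock: 11.05
position: [0.5772, 0.1339, 0.2401]
orientation: [-0.0, 0.762, 0.648, -0.0]
contact_force: [-0.4, 0.3, -0.7]
width: 0.0624
grip_force: 0.0
((280.5, 191.5), (7.0, 37.0), 90.0)
tab nest -0.07742464110033044 0.02186362114418078
tab nest -0.07680842555227763 -0.022579957821408102
grip [109.69899905 -11.07935563] [(np.int32(70), np.float64(101.4), np.float64(6.8)), (np.int32(54), np.float64(324.0), np.float64(43.8)), (np.int32(4), np.float64(119.2), np.float64(12.8))]
[280.64541278 195.26006086]
```

View pics/w3.png

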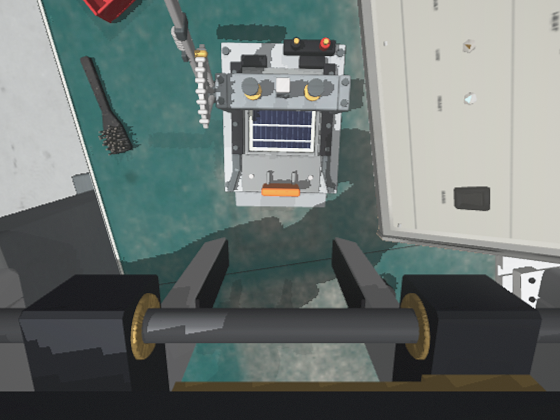

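The carrier is home and straight: tab at (280,191), laterally centred, lever still at rest. Next I'll turn for the lever and hover over the grip.

```bash
echo '[0,0,-0.02,0,0,-0.173,0,0,0,0,0,-0.173,0,0,0,0,0,-0.173,0,0,0,0,0,-0.173,0,0,0,0,0,-0.173,0,0,0,0,0,-0.173,0,0,0,0,0,-0.173,0,0,0,0,0,-0.173,0,0,0,0,0,-0.173,0,0,0,0,0,0]' | python3 drive.py
python3 -c "
from h import *
go([.491,.3135,.26]);print(robot.get_obs()['joints'])"
```

```text
clock: 12.35
position: [0.5769, 0.1337, 0.259]
orientation: [-0.001, 0.088, 0.996, -0.0]
contact_force: [-0.4, 0.5, -1.0]
width: 0.0619
grip_force: 0.0
tool shift [ 0.1162  0.1619 -0.0008] tooly yaw 1.3941 z [-0.003  0.    -1.   ]
[ 0.14650446  0.30350443 -0.59605444  1.70227952  0.18027748  1.19362732
  0.89868817]
```

```bash
echo '[0,0.04,0,0,0,0,0,0.045,0,0,0,0,0,0.045,0,0,0,0,0,0.032,0,0,0,0,0,0,0,0,0,0,0,0,0,0,0,0]' | python3 drive.py
python3 - <<'E'
from h import *
c=np.array([.5912,.2122]);th=1.395;x=np.array([np.cos(th),np.sin(th)]);y=np.array([-x[1],x[0]])
im=robot.camera('wrist');p=robot.camera_params('wrist');cv2.imwrite('pics/w4.png',im)
l,b=blob(im,(0,150,70),(6,255,255));print(b)
print('pred',proj('wrist',np.r_[c+.081*x+.116*y,.179],p))
m=cv2.inRange(cv2.cvtColor(im,cv2.COLOR_BGR2HSV),np.array((0,150,70)),np.array((6,255,255)))
for k in sorted(cv2.findContours(m,0,2)[0],key=cv2.contourArea)[::-1][:3]:print(cv2.minAreaRect(k))
w=onz('wrist',b[0][1:],.183,p);print(w,(w[:2]-c)@x,(w[:2]-c)@y);go([.491,.3135,.26])
E
```

```text
clock: 13.1
position: [0.6056, 0.2928, 0.2597]
orientation: [-0.0, 0.089, 0.996, -0.0]
contact_force: [-0.1, 0.4, 0.5]
width: 0.0617
grip_force: 0.0
[(np.int32(2694), np.float64(379.3), np.float64(34.8)), (np.int32(1746), np.float64(284.9), np.float64(65.8)), (np.int32(84), np.float64(349.0), np.float64(23.8)), (np.int32(49), np.float64(353.8), np.float64(53.3)), (np.int32(44), np.float64(326.8), np.float64(7.9)), (np.int32(33), np.float64(332.5), np.float64(26.3))]
pred [279.24538445  70.47959688]
((369.06536865234375, 21.226932525634766), (85.16232299804688, 98.75672912597656), 52.12501525878906)
((285.0, 66.0), (86.0, 20.0), 90.0)
((348.176025390625, 24.032001495361328), (16.27857780456543, 13.237524032592773), 10.304845809936523)
[0.48108196 0.38828709 0.183     ] 0.15411437466265995 0.13921711734954342
tool shift [0.1168 0.0004 0.    ] tooly yaw 1.3921 z [-0.001 -0.001 -1.   ]
```

View pics/w4.png

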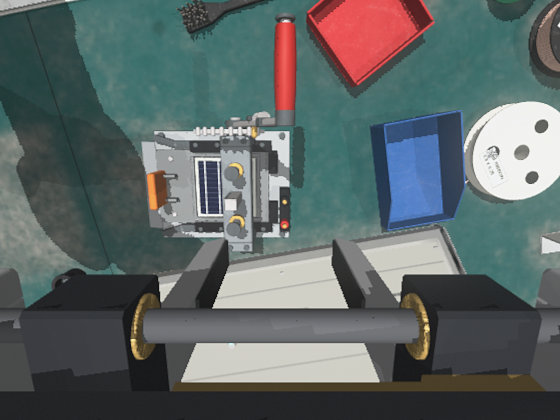

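The grip (second blob) is at (285,66), about 4 mm further toward nest +x than predicted; the tab showed the same offset. I'll aim at world (.491,.316).

```bash
echo '[0.04,0.0005,0,0,0,0,0.04,0.001,0,0,0,0,0.036,0.001,0,0,0,0,0,0,0.02,0,0,0,0,0,0.04,0,0,0,0,0,0.035,0,0,0,0,0,0.005,0,0,0,0,0,0,0,0,0,0,0,0,0,0,0]' | python3 drive.py
python3 -c "
from h import *
go([.491,.316,.16])"
```

```text
clock: 14.28
position: [0.4928, 0.3165, 0.1619]
orientation: [0.001, 0.088, 0.996, 0.001]
contact_force: [-0.5, -0.0, -0.0]
width: 0.0622
grip_force: 0.0
tool shift [ 0.0017 -0.0008  0.0019] tooly yaw 1.3943 z [ 0.002  0.001 -1.   ]
```

```bash
echo '[0.001,-0.0005,0.002,0,0,0,0,0,0,0,0,0,0,0,0,0,0,0,0,0,0,0,0,0,0,0,0,0,0,0,0,0,0,0,0,0,0,0,0,0,0,0]' | python3 drive.py 0.01 25
python3 -c "
from h import *
print(robot.get_obs()['position'])"
```

```text
clock: 15.15
position: [0.4911, 0.317, 0.1586]
orientation: [0.0, 0.087, 0.996, 0.001]
contact_force: [3.1, 6.3, -3.7]
width: 0.0159
grip_force: 25.0
[0.49112962 0.31703949 0.15862833]
```

```bash
cat > lev.py <<'E'
from h import *
c=np.array([.5912,.2122]);th=1.395;x=np.array([np.cos(th),np.sin(th)])
o=robot.get_obs();s=(o['position'][:2]-c)@x-.0857;z=o['position'][2]-.1586
print('dx,dz',round(s,4),round(z,4),'theta~',round(.45-np.arcsin((.0544+s)/.125),3),'fx',round(float(o['contact_force'][:2]@x),1),'grip',o['grip_force'],o['width'])
E
echo '[0,-0.006,-0.0025,0,0,0,0,-0.006,-0.0024,0,0,0,0,-0.0067,-0.0023,0,0,0,0,0,0,0,0,0,0,0,0,0,0,0]' | python3 drive.py && python3 lev.py && echo '[0,-0.0065,-0.0016,0,0,0,0,-0.0065,-0.0014,0,0,0,0,-0.0065,-0.0011,0,0,0,0,0,0,0,0,0,0,0,0,0,0,0]' | python3 drive.py && python3 lev.py
```

```text
clock: 15.78
position: [0.4878, 0.2987, 0.1658]
orientation: [0.0, 0.088, 0.996, 0.001]
contact_force: [2.8, 6.5, -4.7]
width: 0.016
grip_force: 25.0
dx,dz -0.0186 0.0072 theta~ 0.16 fx 6.8 grip 24.999108016490936 0.01599287221164531
clock: 16.4
position: [0.4844, 0.2795, 0.17]
orientation: [0.0, 0.087, 0.996, 0.001]
contact_force: [2.2, 7.5, -4.1]
width: 0.0158
grip_force: 25.0
dx,dz -0.0381 0.0114 theta~ 0.319 fx 7.8 grip 24.99936193227768 0.01577023446284655
```

```bash
f='grep -v -e orient -e width -e grip'; echo '[0,-0.004,-0.0005,0,0,0,0,0,0,0,0,0]' | python3 drive.py >/dev/null; python3 lev.py; echo '[0,-0.004,-0.0003,0,0,0,0,0,0,0,0,0]' | python3 drive.py >/dev/null; python3 lev.py; echo '[0,-0.004,-0.0002,0,0,0,0,0,0,0,0,0]' | python3 drive.py >/dev/null; python3 lev.py; echo '[0,-0.004,-0.0001,0,0,0,0,0,0,0,0,0]' | python3 drive.py >/dev/null; python3 lev.py;  echo '[0,-0.004,0,0,0,0,0,0,0,0,0,0]' | python3 drive.py >/dev/null; python3 lev.py
```

```text
dx,dz -0.0418 0.0119 theta~ 0.349 fx 9.1 grip 24.99911069869995 0.01550625298211264
dx,dz -0.0459 0.0122 theta~ 0.382 fx 8.1 grip 24.99926447868347 0.015928005584820666
dx,dz -0.0501 0.0124 theta~ 0.416 fx 7.1 grip 24.999419152736664 0.015687184059469644
dx,dz -0.0543 0.0125 theta~ 0.449 fx 6.8 grip 24.999481737613678 0.01588604796286755
dx,dz -0.058 0.0124 theta~ 0.479 fx 8.2 grip 24.999167025089264 0.015948792034623592
```

The force profile (low before each notch, rising in it) confirms that we're at click 3. Now the fourth.

```bash
echo '[0,-0.005,0.0002,0,0,0,0,-0.005,0.0004,0,0,0,0,0,0,0,0,0]' | python3 drive.py >/dev/null; python3 lev.py; echo '[0,-0.005,0.0006,0,0,0,0,0,0,0,0,0]' | python3 drive.py >/dev/null; python3 lev.py; echo '[0,-0.0025,0.0004,0,0,0,0,0,0,0,0,0]' | python3 drive.py >/dev/null; python3 lev.py; echo '[0,-0.002,0.0004,0,0,0,0,0,0,0,0,0,0,0,0,0,0,0]' | python3 drive.py; python3 lev.py
```

```text
dx,dz -0.0679 0.0118 theta~ 0.558 fx 9.8 grip 24.998976588249207 0.015677626590346345
dx,dz -0.0731 0.0111 theta~ 0.601 fx 9.1 grip 24.999081194400787 0.015838832976426277
dx,dz -0.0756 0.0107 theta~ 0.621 fx 6.7 grip 24.999133944511414 0.01549772654587975
clock: 18.9
position: [0.4775, 0.2407, 0.1689]
orientation: [0.0, 0.087, 0.996, 0.001]
contact_force: [2.8, 7.6, -6.3]
width: 0.0156
grip_force: 25.0
dx,dz -0.0775 0.0103 theta~ 0.636 fx 8.0 grip 24.999243915081024 0.015606583424470287
```

All 10 views are used, so I'll do one numerical check of the carrier tab and settle for a moment. Then I'll hand in.

```bash
echo '[0,0,0,0,0,0,0,0,0,0,0,0,0,0,0,0,0,0,0,0,0,0,0,0]' | python3 drive.py >/dev/null; python3 lev.py
python3 - <<'E'
from h import *
c=np.array([.5912,.2122]);th=1.395;x=np.array([np.cos(th),np.sin(th)]);y=np.array([-x[1],x[0]])
for n in('top','scene'):
    im=robot.camera(n)
    print(n,blob(im,(7,130,80),(16,255,255))[1][:3],'pred',proj(n,np.r_[c-.081*x,.035]),'red',blob(im,(0,150,90),(6,255,255))[1][:3],'gripPred',proj(n,np.r_[c+.003*x+.116*y,.189]))
E
```

```text
dx,dz -0.0775 0.0104 theta~ 0.636 fx 8.4 grip 24.999255537986755 0.016095344778953195
top [(np.int32(61), np.float64(276.7), np.float64(200.0)), (np.int32(7), np.float64(284.1), np.float64(88.1)), (np.int32(2), np.float64(280.5), np.float64(90.5))] pred [277.19947027 200.04543243] red [(np.int32(36), np.float64(23.2), np.float64(250.7)), (np.int32(11), np.float64(1.1), np.float64(247.9)), (np.int32(1), np.float64(1.0), np.float64(229.0))] gripPred [228.93726275 238.09454847]
scene [(np.int32(42), np.float64(417.4), np.float64(78.3)), (np.int32(3), np.float64(200.3), np.float64(181.0)), (np.int32(2), np.float64(218.5), np.float64(265.0))] pred [267.94282691 240.74144205] red [(np.int32(1231), np.float64(256.8), np.float64(342.7)), (np.int32(42), np.float64(282.7), np.float64(245.9)), (np.int32(28), np.float64(200.9), np.float64(177.7))] gripPred [278.50632931 242.55158986]
```

The top camera puts the tab within 0.5 px of its home position, so I'm handing in.

```bash
python3 -c "
from plant import robot
print(robot.finish_job())"
```

```text
the job is handed in; nothing more can be done
None
```

I handed the job in with the carrier pushed home against the end stops and the lever held at about 0.636 rad, the fourth click. I did not measure the pin force on the coupon, and hand-in returned no verdict.

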